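# Reset a tripped breaker under a terminal cover with a snap tab

### The job

A breaker inside the grey distribution box has tripped. With the fingertips press the orange snap tab fully down and, while it is down, push the released black cover by its upright lip off its seat until it lies clear of the guides on the flat deck of the box; then press the red button that stands proud on the tripped breaker fully home. Only press and push: nothing is gripped or lifted, and the loose things round the box stay where they are.

Things in the scene. Friction and masses are not known exactly. Their poses are not given: they have to be found in the camera images.
- box: Grey distribution box fixed to the worktop, 278 x 124 mm. Origin on the worktop under it; x is the way the cover slides off, z up. Along x in mm: low shoulder (28 high) -140 to -66 with the tab over it, the tab's root block (46 high) -140 to -124; terminal bay under the cover, open -44 to 14 and 84 wide in y; then the deck. Guides (53 high, inner edges at y +-47) hold the cover down from x -68 to 14.
- cover: Loose black plastic cover, about 0.12 kg, plate 94 (x) x 104 (y) x 4 mm. Origin on its underside; seated, that is 44 mm above the box's origin, same axes. The plate reaches from x -68 to 26; at x -68 stands an upright lip 88 wide, its top 24 mm above the origin. Slid 95 mm along the box's x it lies on the deck, off the guides; at 107 mm it meets the end stop. Once free it slides with 1 to 4 N.
- cover_lip (a point): Middle of the flat upright push face of the cover's lip (yellow line near its top), facing the tab; 58 mm above the worktop when seated. Push here along the box's x.
- tab_pad (a point): Middle of the top of the orange ribbed pad (30 x 44 mm), 56 mm above the worktop at rest, 21 mm from the lip's face. A fingertip presses it 3.5 to 5 mm down to its stop with 5 to 7 N. It springs back, so keep it down while the cover makes its first 10 mm: the fingertip, now 51 to 52.5 mm high, slides straight on along the box's x, off the pad and against the lip, and meets nothing else of the box.
- tab (a joint): Angle of the snap tab (sprung leaf hinged across the box at x -127, height 40 mm; its tooth catches in a pocket under the cover), rad: 0 at rest, cover free above 0.055, stop at 0.14.
- reset_top (a point): Middle of the top of the tripped breaker's red button (10 mm across), at first hidden under the cover; 41 mm above the worktop tripped, 34 when home. Three breakers (30 high) stand in a row in the bay at the box's x -15, y -18, 0 and 18, in any order. The tripped button stands 11 mm out on a wider white shank; the other two stand 4 mm out and do not move.
- reset (a joint): Travel of the tripped button in m: 0 tripped (proud), 0.007 fully home. Pressing down takes about 3 N, and it stays where it is pushed.
- pen_b: Loose white pen with red ends, 145 mm long and 9 thick, lying beside the box at about y -118 of it. To be left alone. Origin under its middle.
- hex_key_6: Loose dark hex key, 98 mm, lying at the box's +y side. To be left alone. Origin under its middle.
- sample_cup: Loose light sample cup, 37 mm across and 26 high, at the box's +y side. To be left alone. Origin under its middle.
- deck (a point): Middle of the flat bare top of the box, 44 mm above the worktop, x 74 of the box: the deck reaches from x 14 to 133, has no guides, and ends in a stop ridge 6 mm high. The pushed-off cover lies here.
Mind the look-alikes: they are no part of the job. There is more than one size of the cover; the one meant has the size given above.

How it is judged:
On the way, in this order (a step that is already met when the one before it is completed fails the run):
1. the snap tab is pressed down while the cover is still on its seat (value of joint tab above 0.06 rad and x of cover in the frame of box below 0.006 m), for 0.1 s.
2. the cover has been pushed off its seat and lies flat on the deck, clear of the guides (x of cover in the frame of box above 0.083 m and z of cover in the frame of box below 0.047 m and angle between cover's own z axis and vertical below 0.06 rad), for 0.2 s.
3. the tripped breaker's button is pressed home (value of joint reset above 0.0055 m), for 0.2 s.
At the end, for the whole second after the job is handed in: The cover lies at rest and flat (within 3.4 degrees) on the deck, slid 83 to 115 mm off its seat and within 25 mm of the middle line; the snap tab has sprung back (under 0.02 rad); the tripped breaker's button is at least 5.5 of its 7 mm in (all of step 2 and x of cover in the frame of box below 0.115 m and y of cover in the frame of box between -0.025 and 0.025 m and z of cover in the frame of box above 0.041 m and linear speed of cover below 0.02 m/s and value of joint tab below 0.02 rad and value of joint reset above 0.0055 m); the robot touches nothing.
It fails at once if the cover is lifted or tipped off the box instead of pushed along it (z of cover in the frame of box above 0.056 m or angle between cover's own z axis and vertical above 0.3 rad).
It fails at once if the pen, hex key or sample cup is moved by more than 25 mm (distance of any of pen_b, hex_key_6, sample_cup from where it was at the start of the episode above 0.025 m).
It also fails if it takes over 48 s, if anything falls off the work surface, if the arm or the gripper's body presses on something with over 40 N, if the wrist force passes 120 N, or if a joint passes its speed limit or range.

### The arm

A 6-joint arm with a two-finger parallel gripper is mounted at the origin on a cart in front of the work surface, level with it; the furniture and walls round the work are solid. World frame = base frame: x ahead of the robot, y to its left, z up, the work surface at z = 0. Lengths are in m, angles in rad, forces in N, time in s.
With the tool pointing down it reaches from about 0.35 to 0.8 m from the base axis. Payload 7.3 kg.
Tool frame: the origin (TCP) lies midway between the tips of the shut fingers; the grasp point (between the pads) lies 19 mm behind it; z points along the fingers, y is the direction in which the jaws open and shut (so a half turn about z gives the same grasp; the last joint's range is limited). The gripper opens to 85 mm and grips with 20 to 120 N. Pads are 22 mm wide; open, the fingers measure 114 mm over their backs; the gripper's body (76 mm by 85 mm) begins 54 mm behind the grasp point. The pads swing forward as they close: fully open they stand 13 mm farther back than shut.
Start: joints at [0.962, 0.342, 1.524, -0, 1.275, -0.146], TCP at [0.234, 0.47, 0.231] pointing down, gripper open.
Joint ranges: [-2.53, 2.53], [-0.77, 2.02], [0.04, 2.7], [-1, 4.14], [0.28, 2.66], [-3.11, 3.11]. Speed limits (rad/s): [2.57, 2.57, 3.14, 3.14, 3.14, 3.14].

### API

Orientations are given as a unit quaternion [w, x, y, z].
In Python, from cell import r gives the robot as it stands. The module is installed in compiled form; this text tells all that it offers.
- The arm moves only by the tool apply_moves, never from a script. Its argument "increments" is a list of rows, each a list of 3 entries, a list of its own where there are three numbers: the finger opening in mm, from 0 to 85.4, then the shift along the tool's x, y, z in units of 40 mm (1.0 is 40 mm), then the turn, a rotation vector about the tool's x, y, z in rad. In form: [[hand, [tx, ty, tz], [wx, wy, wz]], ...]. A call has 1 to 10 rows; each row is the pose to reach, as a shift and turn from the pose measured when the call began, along the tool's axes at that moment; what a row does not reach only later rows make up. A row lasts 1/12 s, in which the tool goes at most 41.7 mm and 7.16 degrees, less where a joint would pass 70% of its speed; a pose out of reach is approached as far as the arm can. A call with a gripper value outside its range is refused whole. The fingers move at their own pace and stop on an object; "squeeze" is the grip in N (left out, the last holds). Time passes only in rows, so rows that repeat a pose let the fingers close. It gives the time, the measured TCP pose, the force and the opening at its end, in the units of the state.
- r.get_state(): the state, without advancing time (a new reading comes with each control period).
- r.grab_frame(name): name is "side" or "top"; returns a dict with "image" (420x560x3 uint8, blue, green, red), "fovy" (degrees; the focal length in pixels is half the picture's height over the tangent of half this angle, whatever the lens; pixels are square), "cx", "cy" (the principal point, pixels), "R" (3x3) and "t" (3): a world point X has camera coordinates R X + t. Camera axes: x right, y down, z forward; pixel columns grow to the right and rows downward; lengths in m; the calibration is good to about 2 mm. A picture is of the moment at which its call begins. There is no depth.
- r.job_done(): hands the job in, once; it reports no verdict.
Trained networks look in a picture, given as the dict that the camera call returned (one of the last four; its "shot" number tells which), for a name from the list of things; names that differ only in an ending like _2 or _b are one class to them, and where a whole thing is asked for, a point or a joint stands for the part that bears it (a point fixed in the world has none). Each returns a list of dicts, best first, with "p" (0 to 1); they miss things now and then, are a little off and sometimes report something else, mostly with a low value. They report only what shows in the picture. A call takes as long as a camera call. They do not tell look-alikes from the thing itself.
- r.regions_of(picture, name): "pixels" (420x560 bool, what is visible of it) and "extent" ([left, top, right, bottom] in pixels, round what is visible of it).
The state is a dict: "time_s": time; "qpos": joint angles; "joint_vel": joint speeds; "effort": joint torques, N m; "position": TCP position; "orientation": TCP orientation; "ft_force": force on the tool from outside, world axes, zero at the start; "moment": the same for the moment, N m; "finger_gap": finger opening in m.
Only numpy, scipy, OpenCV 4.12 (cv2) and the standard library are available. Lean on these libraries where they do the work, as an engineer would, in place of code of your own. Each camera call takes 0.05 s, during which the arm holds its last target.

## Working session

There is one attempt and no reset: what is moved stays moved. The work goes in short steps, Python scripts to look and compute and a tool call to move; the robot and the scene stay as the last step left them, time stands still between calls to the robot, and variables do not carry over. Pictures are saved under pics/ and viewed, and the job is handed in when it is done.

Besides the shell and the picture viewer there is one more tool, called after "Request:" as name(argument=value, ...) on one line, values as JSON. apply_moves: Moves the arm, as the interface text tells. Its arguments: {"type":"object","properties":{"increments":{"type":"array"},"squeeze":{"type":"number"}},"required":["increments"]}

```bash
mkdir -p pics; cat > h.py <<'E'
import numpy as np, cv2
from cell import r
def K(f):
    h=f["image"].shape[0]; return h/2/np.tan(np.radians(f["fovy"])/2)
def proj(f,X):
    c=np.asarray(f["R"])@np.asarray(X,float)+np.asarray(f["t"]); k=K(f); return np.array([k*c[0]/c[2]+f["cx"],k*c[1]/c[2]+f["cy"]])
def ray(f,uv,z):
    R=np.asarray(f["R"]);t=np.asarray(f["t"]);k=K(f)
    d=R.T@np.array([(uv[0]-f["cx"])/k,(uv[1]-f["cy"])/k,1]);o=-R.T@t
    return o+d*(z-o[2])/d[2]
E
python3 - <<'E'
from h import *
s=r.get_state();print(s)
for n in("top","side"):
    f=r.grab_frame(n);cv2.imwrite(f"pics/{n}0.png",f["image"])
    print(n,{k:v for k,v in f.items() if k!="image"})
    for th in("box","cover","cover_lip","tab_pad","tab","pen_b","hex_key_6","sample_cup"):
        try:
            for q in r.regions_of(f,th)[:3]:
                m=q["pixels"];ys,xs=np.nonzero(m);print(th,round(q["p"],2),q["extent"],xs.mean().round(1),ys.mean().round(1),m.sum())
        except Exception as e:print(th,e)
E
```

```text
{'time_s': 0.0, 'qpos': array([ 9.62000919e-01,  3.42725727e-01,  1.52502854e+00,  2.07573633e-05,
        1.27539149e+00, -1.45989350e-01]), 'joint_vel': array([ 0.00113472,  0.00051505, -0.00029657, -0.00013144, -0.00040492,
       -0.00023193]), 'effort': array([ 1.66290847e-04, -4.33685231e+01, -2.46006006e+01, -1.76930012e-04,
        8.07691104e-03,  2.47170817e-07]), 'position': array([0.23412853, 0.46945299, 0.23062038]), 'orientation': array([-2.95385023e-04,  2.29346260e-01,  9.73344590e-01, -7.18245158e-04]), 'ft_force': array([-0.58647242,  0.59705998, -0.16372447]), 'moment': array([-0.02191686,  0.05009846,  0.05627538]), 'finger_gap': 0.08535076600088307}
top {'fovy': 45.161949163312954, 'cx': 288.85936218413406, 'cy': 208.46541306100454, 'R': array([[ 0.02760465, -0.99946519, -0.01753035],
       [-0.97993533, -0.02359388, -0.19791432],
       [ 0.19739486,  0.02264196, -0.98006255]]), 't': array([-0.13433151,  0.55893033,  0.92346058]), 'shot': 1}
box 0.76 [284.1, 172.3, 439.3, 288.3] 363.0 227.0 6662
cover 0.71 [321.1, 198.4, 386.0, 262.9] 351.2 230.9 2366
cover 0.5
[... 695 characters left out ...]
67, -0.01264479],
       [-0.19118396,  0.5619423 , -0.80477919],
       [ 0.27931953, -0.75485763, -0.59343961]]), 't': array([0.49627588, 0.21836722, 0.64483855]), 'shot': 2}
box 0.61 [279.8, 140.4, 378.8, 242.6] 325.6 194.4 6335
cover 0.8 [293.8, 170.4, 359.1, 202.3] 326.5 182.9 1594
cover 0.72 [228.4, 264.6, 293.0, 316.5] 258.4 290.3 2046
cover_lip 0.71 [297.2, 166.0, 360.9, 201.3] 327.1 183.3 1643
cover_lip 0.6 [224.9, 262.7, 291.7, 314.0] 258.2 290.4 2044
tab_pad 0.89 [319.2, 194.3, 348.3, 221.3] 334.7 206.2 576
pen_b 0.57 [372.0, 160.4, 389.8, 203.6] 381.5 182.9 236
hex_key_6 0.66 [259.1, 199.3, 285.6, 234.8] 276.3 214.7 152
sample_cup 0.85 [257.4, 172.6, 277.9, 189.8] 267.0 179.2 276
```

```bash
python3 - <<'E'
import cv2
a=cv2.imread("pics/top0.png")[140:320,190:460];cv2.imwrite("pics/topc.png",cv2.resize(a,(800,533),interpolation=cv2.INTER_CUBIC))
a=cv2.imread("pics/side0.png")[120:330,200:420];cv2.imwrite("pics/sidec.png",cv2.resize(a,(620,592),interpolation=cv2.INTER_CUBIC))
E
```

```text
(no output)
```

View pics/top0.png

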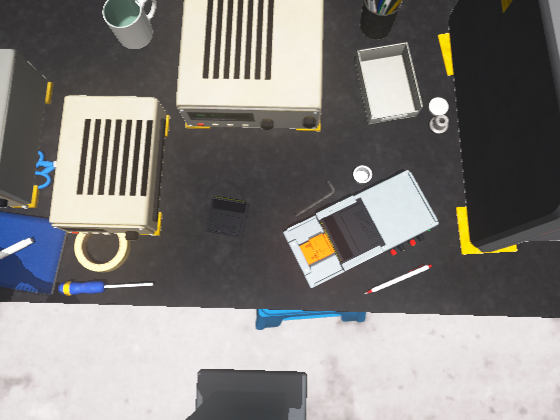

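View pics/side0.png

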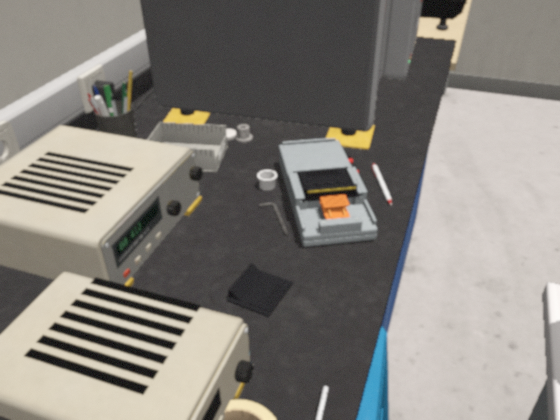

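```bash
sleep 1
```

```text
(no output)
```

View pics/topc.png

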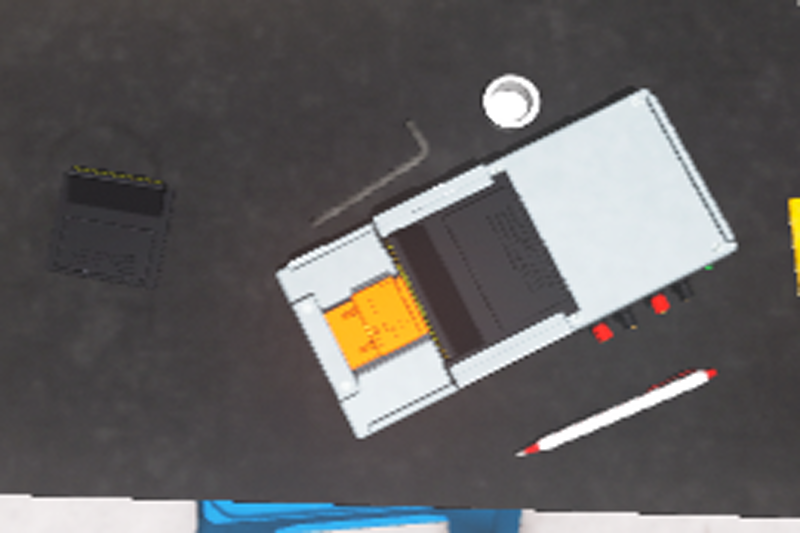

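View pics/sidec.png

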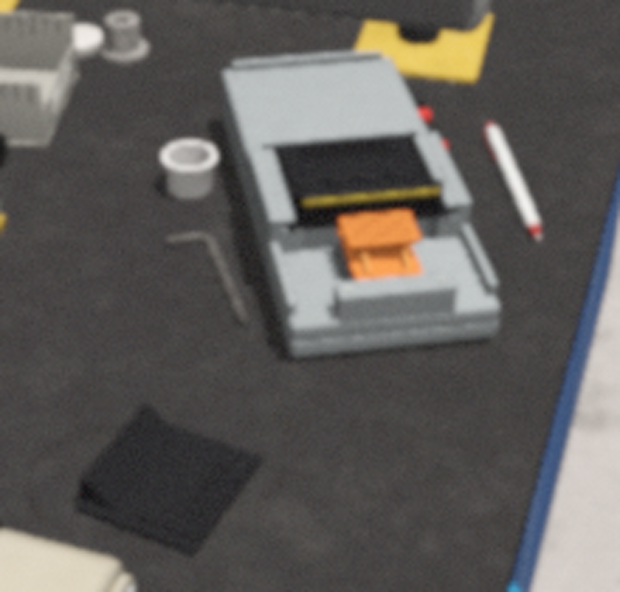

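```bash
cat > fit.py <<'E'
from h import *
from scipy.optimize import least_squares
T=lambda u,v:(190+u/2.963,140+v/2.963)
S=lambda u,v:(200+u/2.818,120+v/2.818)
obs=[(0,(138,62,50),T(648,90)),(0,(138,-62,50),T(736,246)),(0,(-140,62,28),T(277,272)),(0,(-140,-62,28),T(360,437)),
(0,(26,47,48),T(508,174)),(0,(26,-47,48),T(577,313)),(0,(-68,44,68),T(392,245)),(0,(-68,-44,68),T(450,360)),
(1,(138,62,50),S(224,68)),(1,(138,-62,50),S(383,53)),(1,(-68,44,66),S(303,203)),(1,(-68,-44,66),S(440,190)),(1,(-140,62,28),S(290,338)),(1,(-140,-62,28),S(497,322))]
def W(p,b):
    c,s=np.cos(p[2]),np.sin(p[2]);x,y,z=np.array(b)/1000
    return np.array([p[0]+c*x-s*y,p[1]+s*x+c*y,z])
E
python3 - <<'E'
from fit import *
F=[r.grab_frame("top"),r.grab_frame("side")]
def res(p):return np.concatenate([proj(F[i],W(p,b))-o for i,b,o in obs])
p0=[.44,-.2,-1.2]
for sel in (None,):
    q=least_squares(res,p0,loss="soft_l1");print(q.x,np.degrees(q.x[2]));print(q.fun.reshape(-1,2).round(1))
for i in(0,1):
    l=[k for k,o in enumerate(obs) if o[0]==i]
    print(i,least_squares(lambda p:res(p).reshape(-1,2)[l].ravel(),q.x,loss="soft_l1").x)
p=q.x
for n,b in dict(lip=(-68,0,58),pad=(-89,0,56),back=(-89,0,0),btn=(-15,0,41),deck=(74,0,44)).items():print(n,W(p,b),proj(F[0],W(p,b)),proj(F[1],W(p,b)))
for f in F:
    for m in r.regions_of(f,"tab_pad")[:1]:
        ys,xs=np.nonzero(m["pixels"]);print("tabreg",ray(f,(xs.mean(),ys.mean()),.054))
E
```

```text
[ 0.53091391 -0.26068535 -1.08426913] -62.12404511998582
[[ 0.1 -2.4]
 [ 1.7  0.5]
 [-1.   0. ]
 [-0.7  1.3]
 [ 0.4  0.9]
 [ 0.1 -3.2]
 [-2.2 -2.4]
 [-0.4  0.4]
 [-1.6 -0.8]
 [ 2.5 -0.3]
 [-1.5  0.6]
 [ 0.9  0.6]
 [-0.1 -2.1]
 [ 1.2 -3.8]]
0 [ 0.53070897 -0.26112619 -1.08351564]
1 [ 0.53105303 -0.25814492 -1.08119398]
lip [ 0.49911991 -0.20057594  0.058     ] [330.33447168 241.62430751] [331.44787669 194.21952006]
pad [ 0.48930117 -0.18201274  0.056     ] [320.44284693 246.64249652] [334.20964342 202.18981867]
back [ 0.48930117 -0.18201274  0.        ] [319.22455993 250.08895032] [332.52112404 228.73173566]
btn [ 0.52390053 -0.24742592  0.041     ] [354.07433509 230.73377016] [324.37162453 185.71594598]
deck [ 0.56551327 -0.32609853  0.044     ] [394.73253975 210.38847354] [314.57607555 159.39976054]
tabreg [ 0.48665917 -0.1746591   0.054     ]
tabreg [ 0.48568455 -0.17405874  0.054     ]
```

```bash
cat >> h.py <<'E'
from scipy.spatial.transform import Rotation as Ro
P=[0.5309,-0.2605,-1.0833]
def Wb(b,p=P):
    c,s=np.cos(p[2]),np.sin(p[2]);x,y,z=np.array(b)/1000
    return np.array([p[0]+c*x-s*y,p[1]+s*x+c*y,z])
def inc(b,p=P):
    "increment to reach box-frame point b(mm), tool x along -box x, pointing down"
    s=r.get_state();q=s["orientation"];R=Ro.from_quat([q[1],q[2],q[3],q[0]])
    a=p[2]+np.pi;ex=np.array([np.cos(a),np.sin(a),0]);ez=np.array([0,0,-1.]);G=Ro.from_matrix(np.c_[ex,np.cross(ez,ex),ez])
    d=R.inv().apply(Wb(b,p)-s["position"])/.04
    return d.round(3),(R.inv()*G).as_rotvec().round(3)
def inbox(p=P):
    s=r.get_state();d=(s["position"]-[p[0],p[1],0])*1000;c,sn=np.cos(p[2]),np.sin(p[2])
    return np.array([c*d[0]+sn*d[1],-sn*d[0]+c*d[1],d[2]]).round(1),s["ft_force"].round(2),s["time_s"],s["finger_gap"]
E
python3 - <<'E'
from h import *
f=r.grab_frame("top");im=f["image"].copy()
for uv in((110,235),(165,235),(250,130),(323,130)):print(uv,ray(f,uv,0.1))
for b in [(138,62,50),(138,-62,50),(-140,62,28),(-140,-62,28),(-140,-62,0),(14,47,44),(14,-47,44),(-68,44,68),(-68,-44,68),(-74,22,56),(-74,-22,56),(-104,22,56),(-104,-22,56),(-89,0,56)]:
    cv2.circle(im,tuple(int(round(v*8)) for v in proj(f,Wb(b))),8,(0,0,255),-1,shift=3)
cv2.imwrite("pics/ov.png",cv2.resize(im[140:320,270:460],(800,758),interpolation=cv2.INTER_CUBIC)[:600])
print(inc((-89,0,150)),inc((-89,0,231)))
E
```

```text
(110, 235) [0.49545066 0.20637543 0.1       ]
(165, 235) [0.49799065 0.10488231 0.1       ]
(250, 130) [ 0.7039762  -0.04253222  0.1       ]
(323, 130) [ 0.70691799 -0.18163271  0.1       ]
(array([-12.974, -11.735,   2.032]), array([ 0.   , -0.   ,  0.621])) (array([-1.2974e+01, -1.1734e+01,  7.0000e-03]), array([ 0.   , -0.   ,  0.621]))
```

View pics/ov.png

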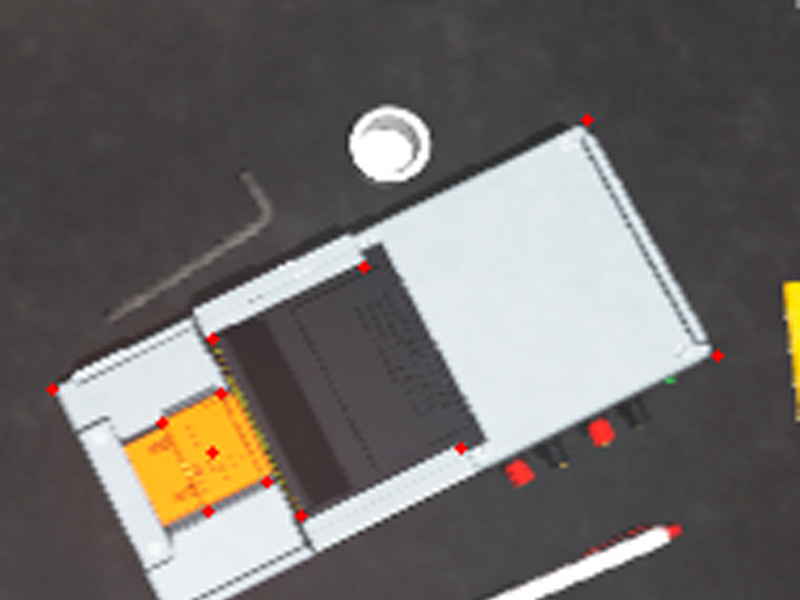

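Request:
apply_moves(increments=[[0,[-12.97,-11.73,0],[0,0,0.62]],[0,[-12.97,-11.73,0],[0,0,0.62]],[0,[-12.97,-11.73,0],[0,0,0.62]],[0,[-12.97,-11.73,0],[0,0,0.62]],[0,[-12.97,-11.73,0],[0,0,0.62]],[0,[-12.97,-11.73,0],[0,0,0.62]],[0,[-12.97,-11.73,0],[0,0,0.62]],[0,[-12.97,-11.73,0],[0,0,0.62]],[0,[-12.97,-11.73,0],[0,0,0.62]],[0,[-12.97,-11.73,0],[0,0,0.62]]])

```text
time_s: 1.98
position: [0.3864, 0.0798, 0.2317]
orientation: [0.0, 0.515, 0.857, 0.0]
ft_force: [-0.2, 0.3, -0.2]
finger_gap: 0.0001
```

```bash
python3 - <<'E'
from h import *
print(inbox(),inc((-89,0,100)),r.get_state()["qpos"])
E
```

```text
(array([-368.3,   31.7,  231.7]), array([-0.15,  0.3 , -0.23]), 1.9833, 0.00012997091068251841) (array([-6.981, -0.801,  3.293]), array([0.001, 0.   , 0.001])) [ 8.57750690e-03  9.91150498e-02  1.84414535e+00  1.77363040e-04
  1.19723549e+00 -4.79570602e-01]
```

Request:
apply_moves(increments=[[0,[-6.98,-0.8,1.0],[0,0,0]],[0,[-6.98,-0.8,1.0],[0,0,0]],[0,[-6.98,-0.8,2.0],[0,0,0]],[0,[-6.98,-0.8,2.5],[0,0,0]],[0,[-6.98,-0.8,3.3],[0,0,0]],[0,[-6.98,-0.8,3.3],[0,0,0]],[0,[-6.98,-0.8,3.3],[0,0,0]],[0,[-6.98,-0.8,3.3],[0,0,0]],[0,[-6.98,-0.8,3.3],[0,0,0]],[0,[-6.98,-0.8,3.3],[0,0,0]]])

```text
time_s: 2.82
position: [0.4887, -0.1824, 0.0985]
orientation: [-0.001, 0.516, 0.856, 0.0]
ft_force: [-0.3, -0.5, 0.3]
finger_gap: -0.0
```

```bash
python3 - <<'E'
from h import *
print(inbox(),inc((-89,0,62)))
for n in("top","side"):
    f=r.grab_frame(n);im=f["image"]
    c=im[140:320,250:490] if n=="top" else im[100:280,230:430]
    cv2.imwrite(f"pics/a_{n}.png",cv2.resize(c,None,fx=3.3,fy=3.3,interpolation=cv2.INTER_CUBIC))
    print(n,proj(f,r.get_state()["position"]))
E
```

```text
(array([-88.8,  -0.7,  98.5]), array([-0.3 , -0.49,  0.27]), 2.8167, -3.7123656398804306e-05) (array([0.004, 0.019, 0.913]), array([-0.   , -0.002, -0.001]))
top [321.27950633 243.9010762 ]
side [335.60739691 180.06569267]
```

View pics/a_side.png

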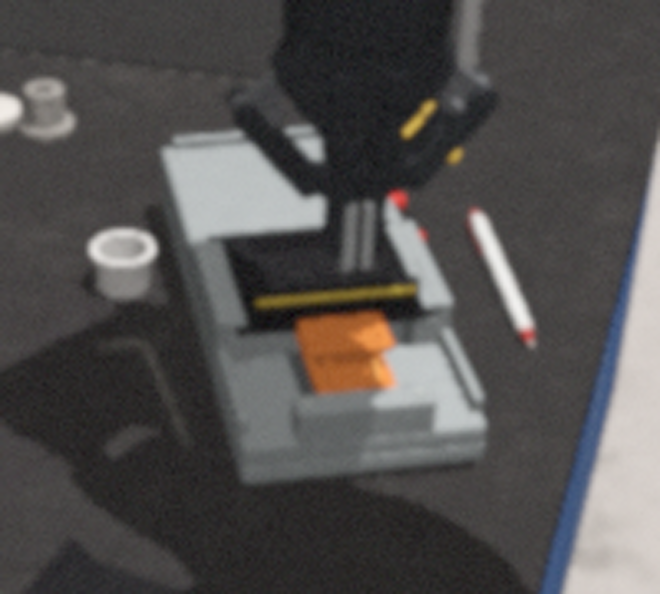

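View pics/a_top.png

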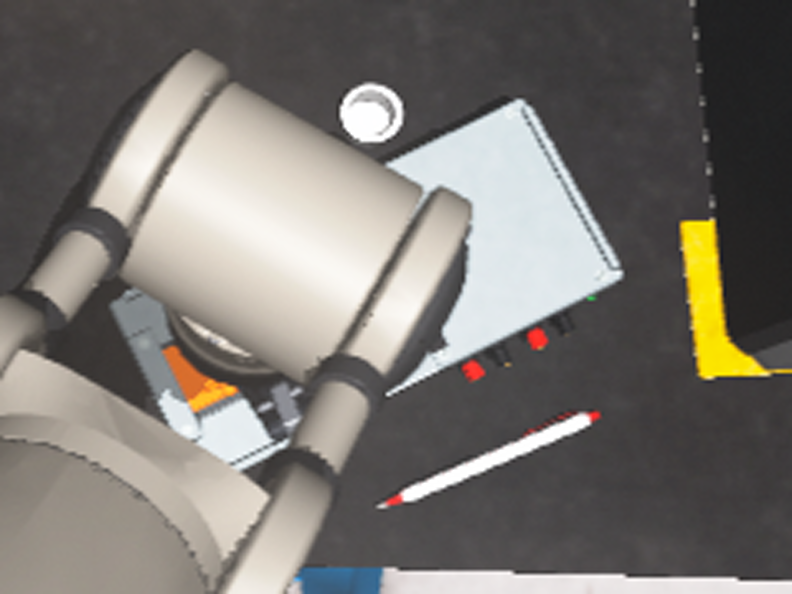

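Request:
apply_moves(increments=[[0,[0.02,0.02,0.5],[0,0,0]],[0,[0.02,0.02,0.9],[0,0,0]],[0,[0.02,0.02,1.0],[0,0,0]],[0,[0.02,0.02,1.05],[0,0,0]],[0,[0.02,0.02,1.1],[0,0,0]],[0,[0.02,0.02,1.14],[0,0,0]],[0,[0.02,0.02,1.16],[0,0,0]],[0,[0.02,0.02,1.16],[0,0,0]]])

```text
time_s: 3.58
position: [0.4905, -0.1806, 0.0548]
orientation: [0.002, 0.515, 0.857, 0.001]
ft_force: [0.9, -0.7, 3.6]
finger_gap: -0.0001
```

```bash
python3 - <<'E'
from h import *
print(inbox(),inc((-89,0,51.5)))
f=r.grab_frame("side");im=f["image"]
cv2.imwrite(f"pics/b_side.png",cv2.resize(im[130:270,260:400],None,fx=4.2,fy=4.2,interpolation=cv2.INTER_CUBIC))
E
```

```text
(array([-89.5,   1.7,  54.8]), array([ 0.92, -0.66,  3.61]), 3.5833, -7.423567201313883e-05) (array([-0.013, -0.043,  0.082]), array([0.003, 0.003, 0.001]))
```

View pics/b_side.png

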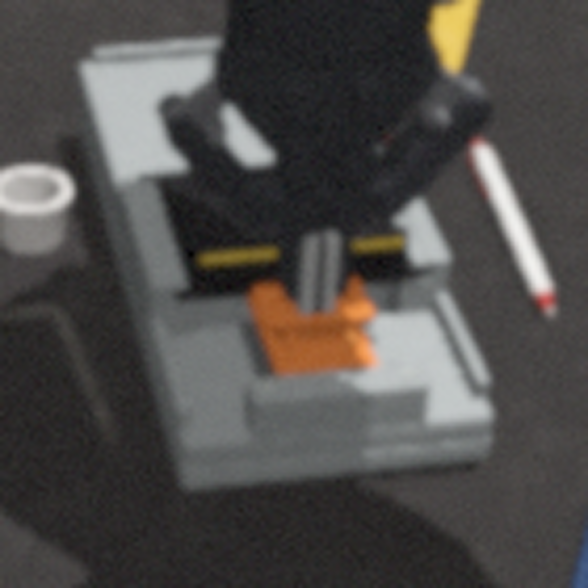

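Request:
apply_moves(increments=[[0,[0,-0.04,0.06],[0,0,0]],[0,[0,-0.04,0.09],[0,0,0]],[0,[0,-0.04,0.1],[0,0,0]],[0,[0,-0.04,0.1],[0,0,0]]])

```text
time_s: 3.97
position: [0.4905, -0.1821, 0.0519]
orientation: [0.004, 0.515, 0.857, 0.001]
ft_force: [2.2, 0.3, 8.4]
finger_gap: 0.0005
```

```bash
python3 - <<'E'
from h import *
print(inbox(),inc((-89,0,51.5)))
E
```

```text
(array([-88.2,   1. ,  51.9]), array([2.2 , 0.28, 8.42]), 3.9667, 0.0005456770407944954) (array([ 0.02 , -0.025,  0.01 ]), array([0.005, 0.006, 0.   ]))
```

Request:
apply_moves(increments=[[0,[0,-0.02,0.03],[0,0,0]],[0,[0,-0.02,0.03],[0,0,0]],[0,[-0.07,-0.02,0.03],[0,0,0]],[0,[-0.14,-0.02,0.03],[0,0,0]],[0,[-0.21,-0.02,0.03],[0,0,0]],[0,[-0.28,-0.02,0.03],[0,0,0]],[0,[-0.35,-0.02,0.03],[0,0,0]],[0,[-0.42,-0.02,0.03],[0,0,0]],[0,[-0.49,-0.02,0.03],[0,0,0]],[0,[-0.56,-0.02,0.03],[0,0,0]]])

```text
time_s: 4.8
position: [0.5001, -0.2024, 0.0506]
orientation: [0.003, 0.515, 0.857, 0.001]
ft_force: [-0.7, 2.4, 2.3]
finger_gap: -0.0001
```

```bash
python3 - <<'E'
from h import *
print(inbox(),inc((20,0,51.5)))
f=r.grab_frame("side");im=f["image"]
cv2.imwrite(f"pics/c_side.png",cv2.resize(im[130:270,260:400],None,fx=4.2,fy=4.2,interpolation=cv2.INTER_CUBIC))
E
```

```text
(array([-65.7,   0. ,  50.6]), array([-0.73,  2.37,  2.29]), 4.8, -0.0001321096812546866) (array([-2.143e+00, -1.000e-03, -1.200e-02]), array([0.005, 0.005, 0.   ]))
```

View pics/c_side.png

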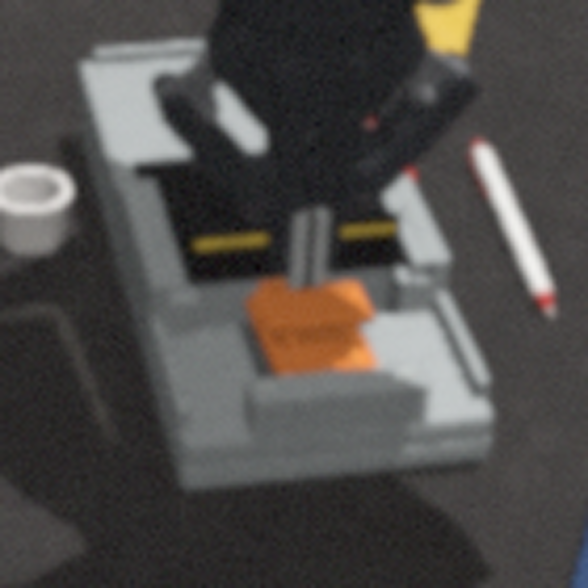

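Request:
apply_moves(increments=[[0,[-0.1,0,0],[0,0,0]],[0,[-0.2,0,-0.02],[0,0,0]],[0,[-0.32,0,-0.02],[0,0,0]],[0,[-0.44,0,-0.02],[0,0,0]],[0,[-0.56,0,-0.02],[0,0,0]],[0,[-0.68,0,-0.02],[0,0,0]],[0,[-0.8,0,-0.02],[0,0,0]],[0,[-0.92,0,-0.02],[0,0,0]],[0,[-1.04,0,-0.02],[0,0,0]],[0,[-1.1,0,-0.02],[0,0,0]]])

```text
time_s: 5.68
position: [0.5215, -0.2426, 0.0517]
orientation: [0.004, 0.516, 0.857, 0.001]
ft_force: [-0.5, 0.3, 0.9]
finger_gap: 0.0
```

```bash
python3 - <<'E'
from h import *
print(inbox(),inc((17,0,51.5)))
f=r.grab_frame("side");im=f["image"]
cv2.imwrite(f"pics/d_side.png",cv2.resize(im[130:270,260:400],None,fx=4.2,fy=4.2,interpolation=cv2.INTER_CUBIC))
E
```

```text
(array([-20.2,   0.1,  51.7]), array([-0.49,  0.27,  0.88]), 5.6833, 1.3971861810620597e-06) (array([-0.93 , -0.002,  0.011]), array([ 0.005,  0.006, -0.   ]))
```

View pics/d_side.png

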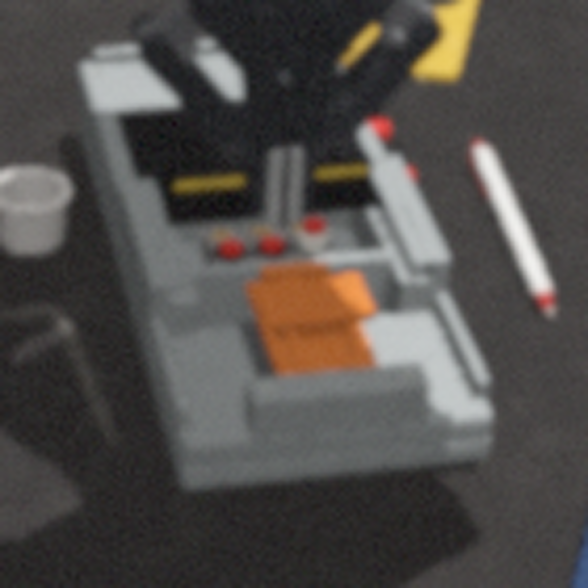

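Request:
apply_moves(increments=[[0,[-0.1,0,0],[0,0,0]],[0,[-0.2,0,0],[0,0,0]],[0,[-0.3,0,0],[0,0,0]],[0,[-0.4,0,0],[0,0,0]],[0,[-0.5,0,0],[0,0,0]],[0,[-0.6,0,0],[0,0,0]],[0,[-0.7,0,0],[0,0,0]],[0,[-0.8,0,0],[0,0,0]],[0,[-0.88,0,0],[0,0,0]],[0,[-0.93,0,0],[0,0,0]]])

```text
time_s: 6.57
position: [0.5393, -0.2761, 0.052]
orientation: [0.004, 0.516, 0.857, 0.001]
ft_force: [0.9, 0.9, -0.6]
finger_gap: 0.0001
```

```bash
python3 - <<'E'
from h import *
print(inbox(),inc((17,0,51.5)))
f=r.grab_frame("side");im=f["image"]
for X in (90,95,100):
  print(X,[proj(f,Wb((-68+X,y,66))).round(1) for y in(44,-44)])
cv2.imwrite(f"pics/e_side.png",cv2.resize(im[130:270,260:400],None,fx=4.2,fy=4.2,interpolation=cv2.INTER_CUBIC))
E
```

```text
(array([17.7,  0.1, 52. ]), array([ 0.9 ,  0.92, -0.55]), 6.5667, 6.0112621307083327e-05) (array([ 0.018, -0.002,  0.012]), array([ 0.005,  0.007, -0.   ]))
90 [array([296.8, 165.3]), array([344.1, 161.3])]
95 [array([296.3, 163.9]), array([343.5, 159.9])]
100 [array([295.8, 162.5]), array([342.8, 158.5])]
```

View pics/e_side.png

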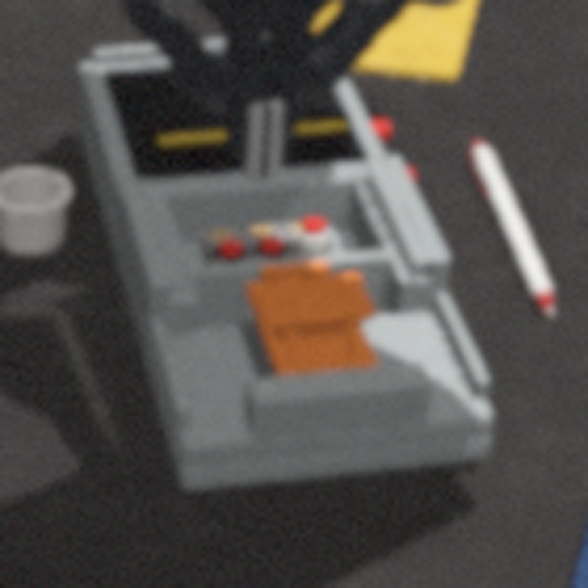

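Request:
apply_moves(increments=[[0,[0.15,0,0],[0,0,0]],[0,[0.25,0,0],[0,0,0]],[0,[0.25,0,-0.5],[0,0,0]],[0,[0.25,0,-1.0],[0,0,0]],[0,[0.25,0,-1.3],[0,0,0]],[0,[0.25,0,-1.3],[0,0,0]]])

```text
time_s: 7.12
position: [0.5355, -0.2676, 0.1069]
orientation: [0.007, 0.516, 0.857, 0.0]
ft_force: [-0.3, -0.7, -0.5]
finger_gap: -0.0004
```

```bash
python3 - <<'E'
from h import *
print(inbox())
f=r.grab_frame("side");im=f["image"]
cv2.imwrite(f"pics/f_side.png",cv2.resize(im[130:270,260:400],None,fx=4.2,fy=4.2,interpolation=cv2.INTER_CUBIC))
hsv=cv2.cvtColor(im,cv2.COLOR_BGR2HSV);m=(((hsv[...,0]<4)|(hsv[...,0]>172))&(hsv[...,1]>150)&(hsv[...,2]>100)).astype(np.uint8)
n,l,st,c=cv2.connectedComponentsWithStats(m)
for i in range(1,n):
    if 300<c[i][0]<345 and 175<c[i][1]<195: print(st[i],c[i])
for y in(-18,0,18):print(y,proj(f,Wb((-15,y,41 if y==-18 else 34))))
for q in r.regions_of(f,"reset_top")[:3]:
    ys,xs=np.nonzero(q["pixels"]);print(q["p"],q["extent"],xs.mean(),ys.mean())
print("ray",ray(f,(334.8,183.1),.040))
E
```

```text
(array([  8.4,   0.7, 106.9]), array([-0.28, -0.66, -0.54]), 7.1167, -0.0003745736093793988)
[333 182   3   3   6] [334.16666667 182.83333333]
[322 187   5   3  10] [324.2 188.4]
[313 188   4   3  11] [314.36363636 189.09090909]
-18 [334.16839553 184.8865783 ]
0 [324.19939176 189.02503119]
18 [314.39303889 189.9149363 ]
0.44 [329.2, 181.3, 340.6, 189.4] 334.6 185.6
ray [ 0.50874217 -0.26328165  0.04      ]
```

View pics/f_side.png

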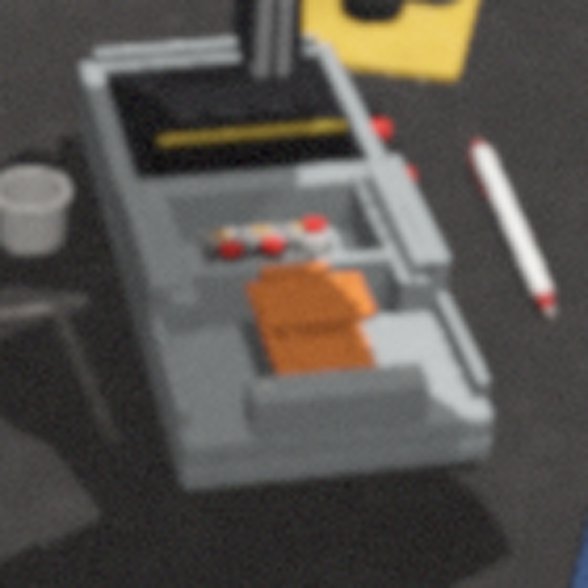

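```bash
python3 - <<'E'
from h import *
print(inbox(),inc((-14,-18,48)),r.get_state()["time_s"])
E
```

```text
(array([ 7.10e+00, -1.00e-01,  1.04e+02]), array([ 0.44, -0.01, -0.24]), 7.2167, -8.705162070093163e-06) (array([ 0.539, -0.455,  1.393]), array([ 0.006,  0.008, -0.   ])) 7.2167
```

Request:
apply_moves(increments=[[0,[0.3,-0.25,0.1],[0,0,0]],[0,[0.54,-0.45,0.4],[0,0,0]],[0,[0.54,-0.45,0.8],[0,0,0]],[0,[0.54,-0.45,1.2],[0,0,0]],[0,[0.54,-0.45,1.35],[0,0,0]],[0,[0.54,-0.45,1.4],[0,0,0]],[0,[0.54,-0.45,1.4],[0,0,0]],[0,[0.54,-0.45,1.4],[0,0,0]]])

```text
time_s: 7.88
position: [0.5088, -0.2565, 0.048]
orientation: [0.005, 0.516, 0.857, 0.001]
ft_force: [-0.1, -0.4, 0.5]
finger_gap: 0.0003
```

```bash
python3 - <<'E'
from h import *
print(inbox(),inc((-14,-18,33.5)))
f=r.grab_frame("side");im=f["image"]
cv2.imwrite(f"pics/g_side.png",cv2.resize(im[130:270,260:400],None,fx=4.2,fy=4.2,interpolation=cv2.INTER_CUBIC))
E
```

```text
(array([-13.8, -17.6,  48. ]), array([-0.14, -0.37,  0.48]), 7.8833, 0.0002505715179982693) (array([ 0.007, -0.011,  0.361]), array([ 0.006,  0.008, -0.   ]))
```

View pics/g_side.png

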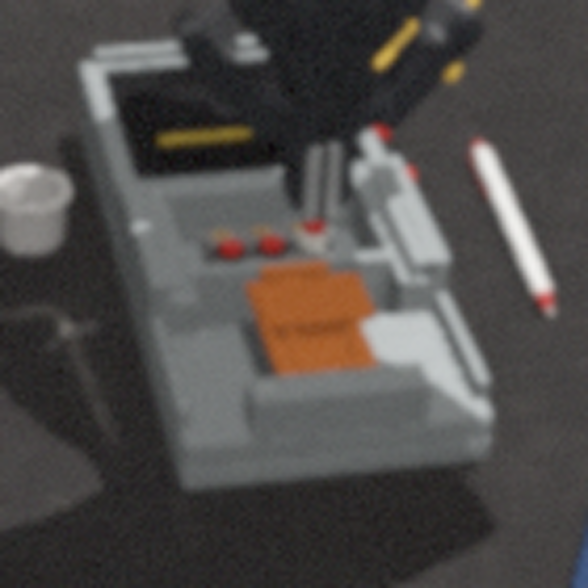

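Request:
apply_moves(increments=[[0,[0,0.04,0.12],[0,0,0]],[0,[0,0.04,0.2],[0,0,0]],[0,[0,0.04,0.26],[0,0,0]],[0,[0,0.04,0.32],[0,0,0]],[0,[0,0.04,0.37],[0,0,0]],[0,[0,0.04,0.38],[0,0,0]],[0,[0,0.04,0.38],[0,0,0]],[0,[0,0.04,0.38],[0,0,0]],[0,[0,0.04,0.38],[0,0,0]]])

```text
time_s: 8.68
position: [0.5112, -0.2562, 0.034]
orientation: [0.006, 0.516, 0.857, 0.001]
ft_force: [0.5, 0.6, 8.2]
finger_gap: -0.0002
```

```bash
python3 - <<'E'
from h import *
print(inbox(),inc((-14,-18,33.5)))
f=r.grab_frame("side");im=f["image"]
cv2.imwrite(f"pics/i_side.png",cv2.resize(im[130:270,260:400],None,fx=4.2,fy=4.2,interpolation=cv2.INTER_CUBIC))
E
```

```text
(array([-13. , -15.4,  34. ]), array([0.53, 0.61, 8.23]), 8.6833, -0.0002470259844573215) (array([ 0.025, -0.064,  0.011]), array([ 0.007,  0.01 , -0.   ]))
```

View pics/i_side.png

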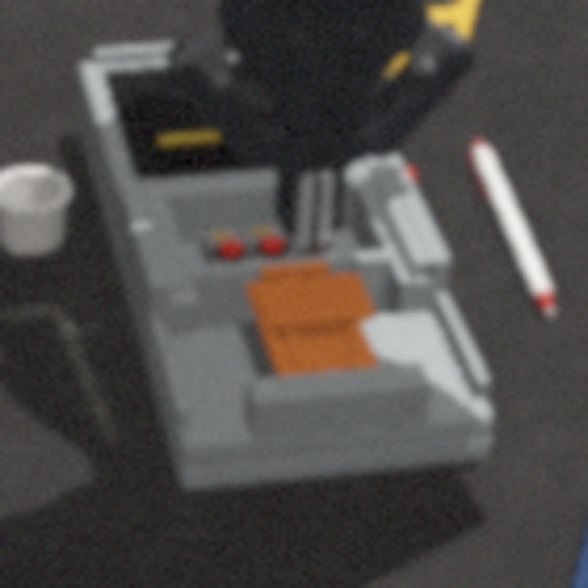

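Request:
apply_moves(increments=[[0,[0,0,-0.2],[0,0,0]],[0,[0,0,-0.7],[0,0,0]],[0,[0,0,-1.5],[0,0,0]],[0,[0,0,-2.3],[0,0,0]],[0,[0,0,-3.0],[0,0,0]],[0,[0,0,-3.5],[0,0,0]],[0,[1.0,0,-3.5],[0,0,0]],[0,[2.0,0,-3.5],[0,0,0]],[0,[3.0,0,-3.5],[0,0,0]],[0,[4.0,0,-3.5],[0,0,0]]])

```text
time_s: 9.57
position: [0.433, -0.1127, 0.1723]
orientation: [0.006, 0.516, 0.857, 0.0]
ft_force: [0.7, 0.8, 0.1]
finger_gap: 0.0001
```

Request:
apply_moves(increments=[[0,[1.0,0,0],[0,0,0]],[0,[2.0,0,0],[0,0,0]],[0,[3.0,0,0],[0,0,0]],[0,[3.5,0,0],[0,0,0]],[0,[3.5,0,0],[0,0,0]],[0,[3.5,0,0],[0,0,0]]])

```text
time_s: 10.07
position: [0.3671, 0.0117, 0.1713]
orientation: [0.006, 0.515, 0.857, 0.0]
ft_force: [0.3, -0.2, 0.4]
finger_gap: 0.0001
```

```bash
python3 - <<'E'
from h import *
print(inbox())
f=r.grab_frame("side");im=f["image"]
cv2.imwrite(f"pics/j_side.png",cv2.resize(im[130:270,240:400],None,fx=4.2,fy=4.2,interpolation=cv2.INTER_CUBIC))
hsv=cv2.cvtColor(im,cv2.COLOR_BGR2HSV);m=(((hsv[...,0]<4)|(hsv[...,0]>172))&(hsv[...,1]>150)&(hsv[...,2]>100)).astype(np.uint8)
n,l,st,c=cv2.connectedComponentsWithStats(m)
for i in range(1,n):
    if 300<c[i][0]<345 and 175<c[i][1]<195: print(st[i],c[i])
for z in(41,34):print(z,proj(f,Wb((-15,-18,z))))
for th in("pen_b","hex_key_6","sample_cup"):
    for q in r.regions_of(f,th)[:1]:print(th,q["extent"])
f=r.grab_frame("top");cv2.imwrite("pics/j_top.png",cv2.resize(f["image"][140:320,250:490],None,fx=3.3,fy=3.3,interpolation=cv2.INTER_CUBIC))
E
```

```text
(array([-317.2,  -17.2,  171.3]), array([ 0.32, -0.15,  0.43]), 10.0667, 9.373637760765336e-05)
[323 187   4   3  10] [324.3 188.2]
[333 186   3   3   7] [334.         187.28571429]
[313 188   4   3  10] [314.5 189.2]
41 [334.16839553 184.8865783 ]
34 [333.96644961 188.13869202]
pen_b [376.5, 164.4, 388.2, 186.4]
hex_key_6 [259.0, 198.9, 288.5, 235.3]
sample_cup [257.4, 169.4, 278.3, 187.9]
```

View pics/j_side.png

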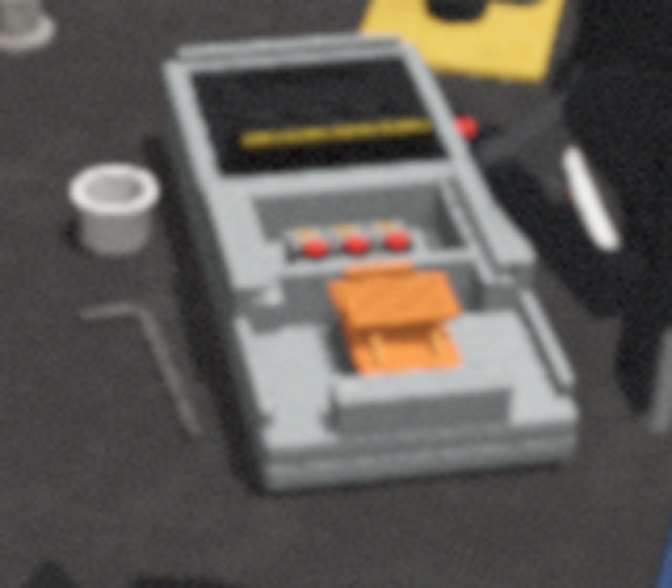

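View pics/j_top.png

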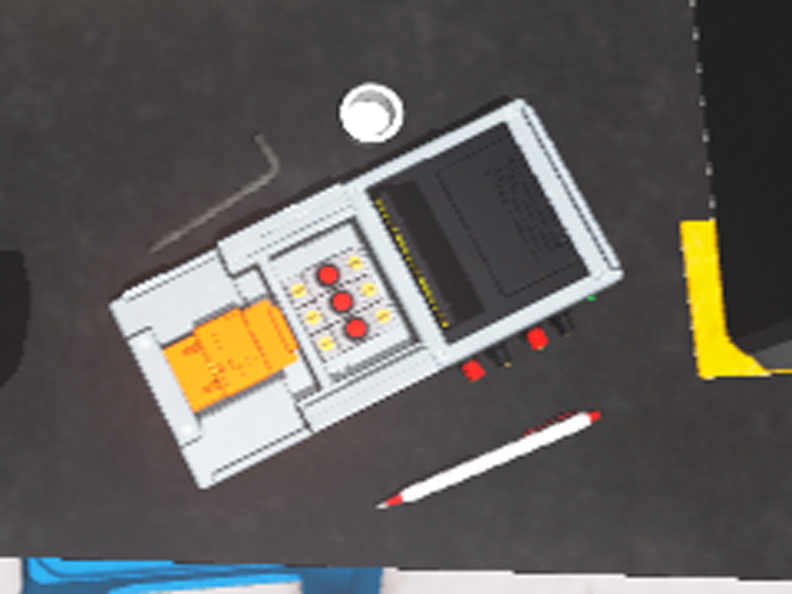

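```bash
python3 - <<'E'
from h import *
print(r.job_done())
E
```

```text
the job is handed in; nothing more can be done
None
```

The job is handed in at about 10.3 s on the robot's clock. No verdict came back, so the results below rest on my own checks.

**What I did:**
- I fitted the box pose from both cameras. The corner points I picked agreed to about 2 to 4 pixels.
- I pressed the orange tab with shut fingers to 51.9 mm height with 8.4 N. From there I slid on against the lip and pushed the cover about 95 mm onto the deck.
- I then pressed the tripped button at y −18, on the pen's side of the row. The fingertip reached 34.0 mm height with 8.2 N. Finally I moved the arm clear.

**Last checks:**
- **Cover:** it lies flat and straight on the deck in the top picture. From the lip line in the side picture, its slide is about 95 mm.
- **Button:** it moved down about 4 pixels in the side picture, where the full 7 mm should give about 3. It now sits level with the other two.
- **Tab:** it stands up again in the side picture. I judged this only by eye, as its angle is not reported.
- **Loose things:** in the last top picture the pen, hex key and cup lie where they started. In the side picture the network's outline of the pen is smaller than before, because the arm partly hides it there.
- **Robot:** the wrist force reads near zero, so the arm touches nothing.

**Small disagreements:** during the press the fingertip stood about 2.5 mm off the button's centre toward its neighbour. While sliding off the pad it was briefly at 50.6 mm, just below the advised 51 mm. Neither had any visible effect.

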